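# Load the ball feeder with a scoop and set its dial

## Task

Draw the aluminium scoop out from under the low shelf, put it down in the open so that its handle is clear of the shelf, let go, and take it again by its handle. Scoop steel balls out of the grey stock bin and tip at least three into the bowl of the small vibrating feeder, without touching the balls with the gripper, spilling any on the bench or knocking the other things about. Then lay the scoop flat on the bench and turn the feeder's dial clockwise until its white pointer stands on the one long mark of its scale.

Things in the scene. Friction and masses are not known exactly. Their poses are not given: they have to be found in the camera images.
- scoop: Loose hand scoop, 0.13 kg, flat on the bench, its handle under the riser shelf, its pan in front of it. Aluminium pan 76 long (x), 68 wide outside (y), walls 2 thick, floor 1.5, open at the nose (+x); back wall 32 high, side walls 28, stepping down to 18 and ending 12 short of the nose. Origin: centre of the pan's underside, z up. Back wall is 10 to 25 ahead of the shelf's edge at the start.
- scoop_grip (a point): On the axis of the scoop's handle, 91 mm behind (-x) the pan's centre, 62 above its underside. The handle is a level black bar along x, 80 long (from 54 to 134 behind the pan's centre), 16 wide, 20 high; a neck joins it to the top of the pan's back wall.
- scoop_end (a point): Rear end of the scoop's handle (134 mm behind the pan's centre).
- scoop_pan (a point): Centre of the pan, 12 mm above its underside.
- riser: Fixed low grey shelf on two end panels (at x=+-162, 14 thick), 340 (x) by 200 (y), underside 100 above the bench, top 118. Three white pump modules (112 wide, 190 tall) stand on it, 40 behind its middle line. Origin on the bench under its centre. Open in front: front edge at y=-100, looking to its -y.
- bin: Fixed grey stock bin, 220 (x) by 85 (y) outside, 75 wide inside. Origin on the bench under its centre. Flat floor 12 above the bench from x=-105 to 45, then a ramp rising at 35 degrees to the far end, x=105. Heights above the bench: side walls 50, far wall 75, low front lip 36 (5 thick, at x=-107, on the robot's side).
- ball1: One of five steel balls, 20 mm across, 33 g, lying in the bin on its flat floor, just before the ramp. Origin at its centre.
- ball2: One of five steel balls, 20 mm across, 33 g, lying in the bin on its flat floor, just before the ramp. Origin at its centre.
- ball3: One of five steel balls, 20 mm across, 33 g, lying in the bin on its flat floor, just before the ramp. Origin at its centre.
- ball4: One of five steel balls, 20 mm across, 33 g, lying in the bin on its flat floor, just before the ramp. Origin at its centre.
- ball5: One of five steel balls, 20 mm across, 33 g, lying in the bin on its flat floor, just before the ramp. Origin at its centre.
- feeder: Fixed small vibrating feeder: grey housing 280 (x) by 140 (y), top 50 above the bench; round steel bowl on it towards the back (centre at x=+55), dial towards the front (centre at x=-90). Origin on the bench under its centre.
- bowl_in (a point): Centre of the bowl's inner floor.
- bowl_rim (a point): Centre of the bowl's mouth: 124 across, 95 above the bench.
- dial (a joint): Angle of the dial, rad; it grows turning clockwise seen from above, 0 to 2.6. At 0 the white pointer line (on top of the grip bar, at one end) points to the feeder's -x. Small ticks every 0.26 rad; the long mark is at 1.30.
- dial_grip (a point): On the dial's axis at the height to grip, 87 above the bench. The dial's grip is an upright bar 14 thick, 46 long, 32 tall (top 94 above the bench); at joint value 0 it lies along the feeder's x; it turns with the dial. The dial's skirt is 48 across.
- dial_mark (a point): Middle of the long white mark of the dial's scale, 47 mm from the dial's axis.
- jar: Bystander: small closed jar 52 across, 40 tall. Origin under its centre.
- driver: Bystander: screwdriver 200 long, 26 thick, lying on the bench. Origin under its middle.
- tape: Bystander: roll of amber tape 90 across, 22 high. Origin under its centre.
- flange: Bystander: white plastic flange 112 across, 39 high. Origin under its centre.
There are look-alikes about, which are no part of the job. What is shaped like the bin but green is not meant.

How it is judged (in metres and radians):
On the way, in this order (a step that is already met when the one before it is completed fails the run):
1. the scoop stands flat on the bench, released, its handle clear of the shelf (height (world z) of scoop below 0.008 m and angle between scoop's own z axis and vertical below 0.12 rad and not (x of scoop_end in the frame of riser above -0.19 m and y of scoop_end in the frame of riser above -0.115 m) and contact force between the fingers and scoop below 0.1 N), for 0.2 s.
2. the scoop, held by its handle, is raised (pan over 80 mm up) with at least one ball in its pan (height (world z) of scoop_pan above 0.08 m and distance between the grasp point and scoop_grip below 0.06 m and distance between any of ball1, ball2, ball3, ball4, ball5 and scoop_pan below 0.045 m), for 0.1 s.
3. at least three balls are in the feeder's bowl ((distance between each of ball1, ball2, ball3 and bowl_in below 0.06 m or distance between each of ball1, ball2, ball4 and bowl_in below 0.06 m or distance between each of ball1, ball2, ball5 and bowl_in below 0.06 m or distance between each of ball1, ball3, ball4 and bowl_in below 0.06 m or distance between each of ball1, ball3, ball5 and bowl_in below 0.06 m or distance between each of ball1, ball4, ball5 and bowl_in below 0.06 m or distance between each of ball2, ball3, ball4 and bowl_in below 0.06 m or distance between each of ball2, ball3, ball5 and bowl_in below 0.06 m or distance between each of ball2, ball4, ball5 and bowl_in below 0.06 m or distance between each of ball3, ball4, ball5 and bowl_in below 0.06 m)), for 0.2 s.
4. the scoop is laid flat on the bench and released (height (world z) of scoop below 0.008 m and angle between scoop's own z axis and vertical below 0.12 rad and contact force between the fingers and scoop below 0.1 N), for 0.2 s.
5. the dial stands on its long mark (value of joint dial between 1.18 and 1.42 rad), for 0.2 s.
At the end, for the whole second after the job is handed in: At least three balls in the feeder's bowl (within 60 mm of the centre of its floor), every other ball in the bowl or in the bin; the scoop flat on the bench (underside within 8 mm of it, tilted under 0.12 rad), at rest; the dial at 1.30 +- 0.12 rad (pointer on the long mark) (all of step 5 and (distance between each of ball1, ball2, ball3 and bowl_in below 0.06 m or distance between each of ball1, ball2, ball4 and bowl_in below 0.06 m or distance between each of ball1, ball2, ball5 and bowl_in below 0.06 m or distance between each of ball1, ball3, ball4 and bowl_in below 0.06 m or distance between each of ball1, ball3, ball5 and bowl_in below 0.06 m or distance between each of ball1, ball4, ball5 and bowl_in below 0.06 m or distance between each of ball2, ball3, ball4 and bowl_in below 0.06 m or distance between each of ball2, ball3, ball5 and bowl_in below 0.06 m or distance between each of ball2, ball4, ball5 and bowl_in below 0.06 m or distance between each of ball3, ball4, ball5 and bowl_in below 0.06 m) and (distance between ball1 and bowl_in below 0.06 m or (x of ball1 in the frame of bin between -0.11 and 0.11 m and y of ball1 in the frame of bin between -0.043 and 0.043 m and z of ball1 in the frame of bin below 0.07 m)) and (distance between ball2 and bowl_in below 0.06 m or (x of ball2 in the frame of bin between -0.11 and 0.11 m and y of ball2 in the frame of bin between -0.043 and 0.043 m and z of ball2 in the frame of bin below 0.07 m)) and (distance between ball3 and bowl_in below 0.06 m or (x of ball3 in the frame of bin between -0.11 and 0.11 m and y of ball3 in the frame of bin between -0.043 and 0.043 m and z of ball3 in the frame of bin below 0.07 m)) and (distance between ball4 and bowl_in below 0.06 m or (x of ball4 in the frame of bin between -0.11 and 0.11 m and y of ball4 in the frame of bin between -0.043 and 0.043 m and z of ball4 in the frame of bin below 0.07 m)) and (distance between ball5 and bowl_in below 0.06 m or (x of ball5 in the frame of bin between -0.11 and 0.11 m and y of ball5 in the frame of bin between -0.043 and 0.043 m and z of ball5 in the frame of bin below 0.07 m)) and height (world z) of scoop below 0.008 m and angle between scoop's own z axis and vertical below 0.12 rad and linear speed of scoop below 0.02 m/s); the robot touches nothing.
It fails at once if a ball is spilt on the bench or floor (height (world z) of any of ball1, ball2, ball3, ball4, ball5 below 0.014 m).
It fails at once if the fingers touch a ball (contact force between the fingers and ball1 above 0.3 N or contact force between the fingers and ball2 above 0.3 N or contact force between the fingers and ball3 above 0.3 N or contact force between the fingers and ball4 above 0.3 N or contact force between the fingers and ball5 above 0.3 N).
It fails at once if a bystander is moved by more than 40 mm (distance of any of jar, driver, tape, flange from where it was at the start of the episode above 0.04 m).
It also fails if it takes over 72 s, if anything falls off the work surface, if the arm or the gripper's body presses on something with over 40 N, if the wrist force passes 120 N, or if a joint passes its speed limit or range.

## Robot

A 6-joint arm with a two-finger parallel gripper is mounted at the origin on the work surface. World frame = base frame: x ahead of the robot, y to its left, z up, the work surface at z = 0. Lengths are in mm, angles in rad, forces in N, time in s.
With the tool pointing down it reaches from about 350 to 875 mm from the base axis. Payload 4.2 kg.
Tool frame: the origin (TCP) lies midway between the tips of the shut fingers; the grasp point (between the pads) lies 19 mm behind it (arm.tcp_to_grasp is the distance from the TCP to the grasp point, in mm); z points along the fingers, y is the line along which they close (so a half turn about z gives the same grasp; the last joint's range is limited). The gripper opens to 85 mm and grips with 20 to 120 N. Pads are 22 mm wide; open, the fingers measure 114 mm over their backs; the gripper's body (76 mm by 85 mm) begins 54 mm behind the grasp point. The pads swing forward as they close: fully open they stand 13 mm farther back than shut.
Start: joints at [1.388, 0.385, 0.008, 0, -1.194, -0.259], TCP at [267.196, 564.983, 231.312] pointing down, gripper open.
Joint ranges: [-3.14, 3.14], [-1.21, 2.06], [-1.07, 1.41], [-3.16, 2.05], [-2.99, -0.16], [-3.1, 3.1]. Speed limits (rad/s): [2.79, 2.79, 3.14, 3.14, 3.14, 3.14].

## Interface

Orientations are given as a unit quaternion [x, y, z, w].
In Python, from bench import arm, get_image gives the robot as it stands.
- The arm moves only by the tool drive_tool, never from a script. Its argument "deltas" is a list of rows, each a list of 2 entries, a list of its own where there are three numbers: the shift along the tool's x, y, z in cm, then the turn, a rotation vector about the tool's x, y, z in degrees. In form: [[[x, y, z], [ax, ay, az]], ...]. A call has 1 to 12 rows; each row shifts and turns the commanded pose from where the row before left it, along the tool's axes as they then stand; what a row does not reach is not made up. A row lasts 1/10 s, in which the tool goes at most 50 mm and 8.59 degrees, less where a joint would pass 70% of its speed; a pose out of reach is approached as far as the arm can. A call with a gripper value outside its range is refused whole. "claw" is the finger opening in cm, from 0 to 8.54, set as the call begins (left out, the last holds). The fingers move at their own pace and stop on an object; the grip force is fixed at half the most. Time passes only in rows, so rows that do not move let the fingers close. It gives the time, the measured TCP pose, the force, the opening and the grip force at its end, in the units of the state.
- arm.read_state(): the state, without advancing time (a new reading comes with each control period).
- get_image(name): name is "scene" or "top" or "wrist"; returns a dict with "img" (384x512x3 uint8, red, green, blue), "fx", "fy", "cx", "cy" (pixels), "eye" and "orientation" of the camera in the world; the wrist camera has in their place "mount" (4x4, takes a point from camera to tool coordinates, whose origin is the TCP and whose axes are the flange's). Camera axes: x right, y down, z forward; pixel columns grow to the right and rows downward; lengths in mm; the calibration is good to about 2 mm. A picture is of the moment at which its call begins: read the wrist's pose just before it. There is no depth.
- arm.job_done(): hands the job in; it is judged then, once.
The state is a dict: "clock": time; "joints": joint angles; "joint_vel": joint speeds; "joint_efforts": joint torques, N m; "position": TCP position; "ee_rot": TCP orientation; "contact_force": force on the tool from outside, world axes, zero at the start; "wrist_torque": the same for the moment, N m; "gripper_width": finger opening in mm; "grasp_force": force on a finger pad.
Only numpy, scipy, OpenCV 4.12 (cv2) and the standard library are available. Lean on these libraries where they do the work, as an engineer would, in place of code of your own. Each camera call takes 0.05 s, during which the arm holds its last target. There are 200 camera calls.

## Working session

There is one attempt and no reset: what is moved stays moved. The work goes in short steps, Python scripts to look and compute and a tool call to move; the robot and the scene stay as the last step left them, time stands still between calls to the robot, and variables do not carry over. Pictures are saved under pics/ and viewed, at most 10 in all, crops included, and the job is handed in when it is done.

Besides the shell and the picture viewer there is one more tool, called after "Request:" in YAML: its name, and indented under it one key for each argument. drive_tool: Moves the arm, as the interface text tells. Its arguments: {"type":"object","properties":{"deltas":{"type":"array"},"claw":{"type":"number"}},"required":["deltas"]}

```bash
ls; mkdir -p pics; python3 - <<'E'
from bench import arm,get_image
import cv2,json,numpy as np
s=arm.read_state();print(s)
for n in("scene","top"):
    d=get_image(n);cv2.imwrite(f"pics/{n}0.png",cv2.resize(d["img"][:,:,::-1],(800,600),interpolation=cv2.INTER_CUBIC))
    np.save(f"pics/{n}0.npy",d["img"])
    print(n,{k:np.array(v).tolist() for k,v in d.items() if k!="img"})
    json.dump({k:np.array(v).tolist() for k,v in d.items() if k!="img"},open(f"{n}.json","w"))
d=get_image("wrist");print(d["mount"],d["fx"],d["cx"],d["cy"])
E
```

```text
pics
{'clock': 0.0, 'joints': array([ 1.38757240e+00,  3.85553270e-01,  6.57342592e-03, -4.68402284e-04,
       -1.19402270e+00, -2.58591028e-01]), 'joint_vel': array([-5.36631375e-04,  7.30516258e-04, -1.32580856e-03,  1.29298098e-03,
       -1.32601073e-05, -5.54550188e-04]), 'joint_efforts': array([ 9.22200124e-04, -3.92286944e+01,  1.88391870e+01,  4.18581963e+00,
       -4.58000242e-03,  1.53510037e-06]), 'position': array([266.97909633, 564.43275695, 230.20762285]), 'ee_rot': array([ 9.75679455e-01, -2.19199309e-01, -1.75964594e-04,  1.11052461e-03]), 'contact_force': array([-0.83074158,  0.38727446, -0.65395719]), 'wrist_torque': array([-0.01193898,  0.00588652,  0.08036346]), 'grasp_force': 0.0, 'gripper_width': 85.18746426721002}
scene {'fx': 443.86208546756825, 'fy': 443.86208546756825, 'cx': 249.45172281642965, 'cy': 180.78369467929858, 'eye': [951.564718742458, -785.1250671452021, 996.7646773739152], 'orientation': [0.8827603518903903, 0.2628591148148609, -0.10683334215327003, -0.3744674670695231]}
top {'fx': 481.4222186666652, 'fy': 481.4222186666652, 'cx': 252.42979379687796, 'cy': 190.3946967503144, 'eye': [210.38505465846066, 19.544673326694145, 1450.610719331727], 'orientation': [0.7072504926663793, -0.7014397754726925, 0.06335751851256004, -0.06135802193611831]}
[[-9.89477200e-04 -9.66058087e-01 -2.58323040e-01  6.58438696e+01]
 [ 9.99999399e-01 -1.07779155e-03  2.00263342e-04 -1.98891516e+00]
 [-4.71884410e-04 -2.58322686e-01  9.66058573e-01 -1.42718319e+02]
 [ 0.00000000e+00  0.00000000e+00  0.00000000e+00  1.00000000e+00]] 270.2555074856022 257.4977659287504 192.2999185866831
```

View pics/scene0.png

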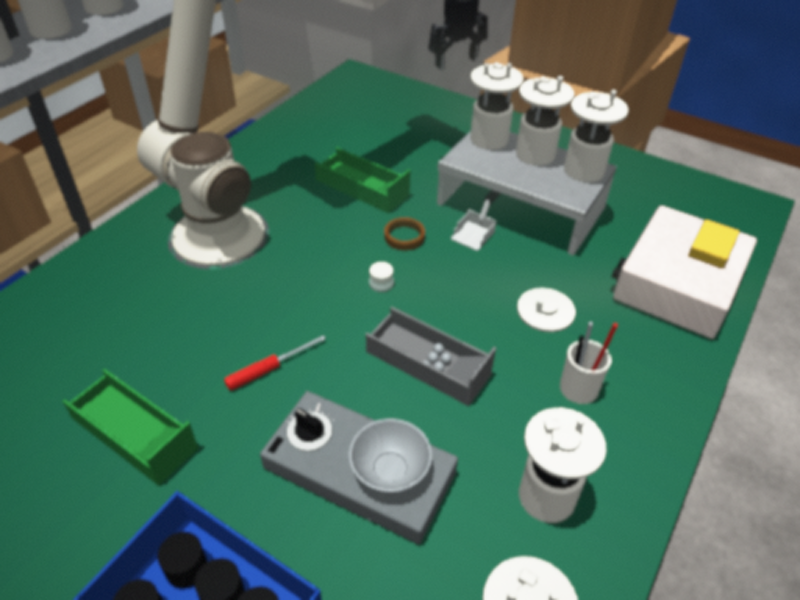

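View pics/top0.png

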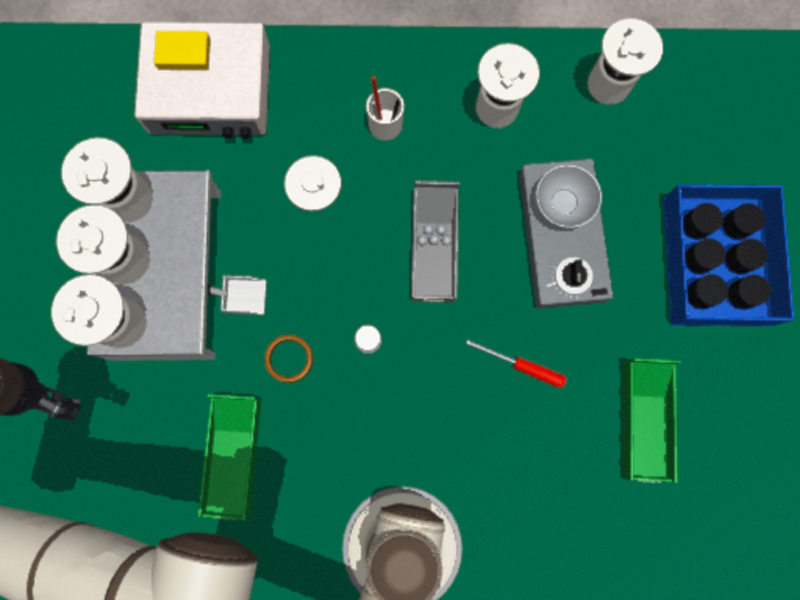

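Candidates in the top view (800-px scale):
- **Bins:** grey bin (435,240) is the one meant. The green bins at (230,455) and (652,420) are look-alikes.
- **Scoop:** the only one is at (243,294), with its handle going left under the shelf.
- **Feeder:** (565,232), with the dial at (573,276) and the bowl at (568,197). The blue crate at (730,255) is not it.
- **Bystanders:** jar (368,339), tape (289,358), driver (515,363), flange (313,183).

Next is one close crop of all three.

```bash
cat >h.py <<'E'
import numpy as np,json,cv2
from scipy.spatial.transform import Rotation as R
C={n:json.load(open(n+".json")) for n in("top","scene")}
def ray(c,u,v):
    return R.from_quat(c["orientation"]).apply([(u-c["cx"])/c["fx"],(v-c["cy"])/c["fy"],1])
def p2w(u,v,z,n="top"):
    c=C[n];d=ray(c,u,v);e=np.array(c["eye"]);return e+d*(z-e[2])/d[2]
def w2p(p,n="top"):
    c=C[n];q=R.from_quat(c["orientation"]).inv().apply(np.array(p)-c["eye"])
    return np.array([c["fx"]*q[...,0]/q[...,2]+c["cx"],c["fy"]*q[...,1]/q[...,2]+c["cy"]]).T
E
python3 - <<'E'
from h import *
im=np.load("pics/top0.npy")[:,:,::-1]
out=[];s=4.5
for x0,w in((125,60),(256,45),(325,70)):
    c=cv2.resize(im[95:203,x0:x0+w],None,fx=s,fy=s,interpolation=cv2.INTER_CUBIC)
    for k in range(0,w,10):
        cv2.line(c,(int(k*s),0),(int(k*s),6),(0,255,255),1)
        cv2.putText(c,str(x0+k),(int(k*s),16),0,.35,(0,255,255),1)
    for k in range(5,108,10):
        cv2.line(c,(0,int(k*s)),(6,int(k*s)),(0,255,255),1);cv2.putText(c,str(95+k),(8,int(k*s)+4),0,.35,(0,255,255),1)
    out.append(c)
cv2.imwrite("pics/crop.png",np.hstack(out))
f=1/1.5625
P=lambda u,v,z:p2w(u*f,v*f,z)[:2].round(1)
print("bin",[P(*a) for a in((415,182,75),(459,182,75),(411,299,36),(457,299,36))])
print("feeder",[P(*a,50) for a in((519,166),(593,159),(611,297),(537,305))])
print("scoop",[P(*a,25) for a in((224,277),(266,279),(264,314),(221,311))])
print("riser edge",[P(*a,118) for a in((208,171),(213,353))])
print("jar,tape,flange",P(368,339,40),P(289,358,22),P(313,183,20),"drv",P(467,342,13),P(565,380,13))
E
```

```text
bin [array([680.3, -20.9]), array([ 681.1, -105. ]), array([460.2, -15.1]), array([ 461., -103.])]
feeder [array([ 723.4, -224.7]), array([ 739.1, -370. ]), array([ 464.8, -393.5]), array([ 448.3, -252.9])]
scoop [array([502.2, 346.2]), array([499., 265.]), array([430.5, 266.2]), array([435.7, 348.8])]
riser edge [array([683.4, 364.1]), array([345.4, 337.9])]
jar,tape,flange [382.2  65.7] [346.8 216. ] [695.2 180. ] drv [ 381.3 -123.7] [ 310.  -309.8]
```

View pics/crop.png

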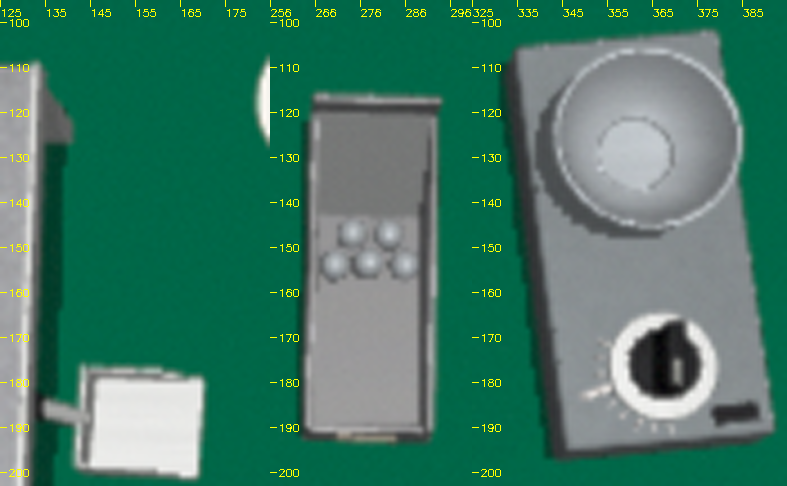

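```bash
cat >>h.py <<'E'
from scipy.optimize import least_squares
def fit(pts,pix,g,n="top"):
    pts=np.array(pts,float);pix=np.array(pix,float)
    def f(p):
        c,s=np.cos(p[2]),np.sin(p[2])
        w=np.c_[p[0]+c*pts[:,0]-s*pts[:,1],p[1]+s*pts[:,0]+c*pts[:,1],pts[:,2]]
        return (w2p(w,n)-pix).ravel()
    r=least_squares(f,g,x_scale=[100,100,1]);return r.x,r.fun.reshape(-1,2)
E
python3 - <<'E'
from h import *
np.set_printoptions(precision=2,suppress=True)
cv=lambda x0,s0,L:[(x0+(a-s0)/4.5-.4,95+b/4.5-.4) for a,b in L]
def show(n,r):print(n,r[0],np.degrees(r[0][2]).round(1),"res",r[1].round(1).tolist())
show("scoop",fit([(38,34,1.5),(38,-34,1.5),(-38,34,32),(-38,-34,32)],cv(125,0,[(203,378),(197,477),(82,368),(76,468)]),[467,306,-1.6]))
show("bin",fit([(110,42.5,75),(110,-42.5,75),(-110,42.5,50),(-110,-42.5,50)],cv(256,270,[(314,95),(440,98),(304,435),(431,436)]),[570,-60,0]))
show("feeder bowl/dial",fit([(55,0,95),(-90,0,58)],cv(325,472,[(648,138),(664,365)]),[590,-310,0]))
show("feeder corners",fit([(140,70,50),(140,-70,50),(-140,-70,50)],cv(325,472,[(519,49),(716,33),(772,430)]),[590,-310,0]))
print("riser",[p2w(*q,118)[:2] for q in cv(125,0,[(37,65),(45,400)])])
for q in cv(256,270,[(354,233),(390,233),(336,264),(370,264),(406,264)]):print("ball",p2w(*q,22)[:2])
E
```

```text
scoop [469.57 309.05  -1.58] -90.5 res [[-0.0, 0.1], [0.2, 0.0], [-0.1, -0.1], [-0.1, -0.0]]
bin [569.97 -59.43  -0.02] -1.2 res [[-0.3, 0.6], [0.1, 0.8], [-0.2, -1.0], [0.4, -0.3]]
feeder bowl/dial [ 594.99 -313.69    0.1 ] 5.7 res [[-0.0, -0.2], [0.0, 0.2]]
feeder corners [ 594.55 -312.82    0.09] 5.2 res [[-1.1, -0.6], [0.6, -0.6], [0.4, 1.0]]
riser [array([684.6 , 365.05]), array([465.13, 348.73])]
ball [602.96 -49.33]
ball [603.18 -73.85]
ball [581.11 -37.1 ]
ball [581.31 -60.2 ]
ball [581.53 -84.66]
```

Crop check: the grey bin holds five balls near its ramp, at crop pixel (370,250). The scoop pan is at (140,425) with its neck going under the shelf, and the feeder shows the bowl at (648,138) and dial at (664,365). The sizes fit the given ones to within about 1 px.

Poses:
- Scoop: (470, 309), heading -90.5°
- Bin: (570, -59), -1°
- Feeder: (595, -313), 5.5°

Starting the approach.

Request:
drive_tool:
  deltas:
    - [[2, 4.2, 0], [0, 0, 0]]
    - [[2, 4.2, 0], [0, 0, 0]]
    - [[2, 4.2, 0], [0, 0, 0]]
    - [[2, 4.2, 0], [0, 0, 0]]
    - [[2, 4.2, 0], [0, 0, 0]]
    - [[0, 0, 0], [0, 0, 8.15]]
    - [[0, 0, 0], [0, 0, 8.15]]
    - [[0, 0, 0], [0, 0, 8.15]]
    - [[0, 0, 0], [0, 0, 8.15]]
    - [[0, 0, 0], [0, 0, 8.15]]
    - [[0, 0, 0], [0, 0, 8.15]]
    - [[0, 0, 0], [0, 0, 8.15]]
  claw: 8.54

```text
clock: 1.35
position: [267.7, 332.1, 231.1]
ee_rot: [0.751, -0.661, -0.0, 0.0]
contact_force: [0.3, 0.4, 0.7]
gripper_width: 85.3
grasp_force: 0.0
```

Request:
drive_tool:
  deltas:
    - [[0, 0, 0], [0, 0, 8.15]]
    - [[0.4, -4, 0], [0, 0, 0]]
    - [[0.4, -4, 0], [0, 0, 0]]
    - [[0.4, -4, 0], [0, 0, 0]]
    - [[0.4, -4, 0], [0, 0, 0]]
    - [[0.4, -4, 0], [0, 0, 0]]
    - [[0, 0, 4], [0, 0, 0]]
    - [[0, 0, 3], [0, 0, 0]]
    - [[0, 0, 0], [0, 0, 0]]

```text
clock: 2.25
position: [465.4, 308.0, 156.5]
ee_rot: [-0.703, 0.711, 0.0, -0.006]
contact_force: [-0.4, -0.3, -0.7]
gripper_width: 85.7
grasp_force: 0.0
```

```bash
cat >>h.py <<'E'
def wrist(name=None):
    from bench import arm,get_image
    s=arm.read_state();d=get_image("wrist")
    T=np.eye(4);T[:3,:3]=R.from_quat(s["ee_rot"]).as_matrix();T[:3,3]=s["position"]
    M=T@np.array(d["mount"])
    C["wrist"]={k:d[k] for k in("fx","fy","cx","cy")}|{"eye":M[:3,3].tolist(),"orientation":R.from_matrix(M[:3,:3]).as_quat().tolist()}
    json.dump(C["wrist"],open("wrist.json","w"))
    if name: cv2.imwrite(f"pics/{name}.png",d["img"][:,:,::-1])
    return s,d["img"]
E
python3 -c "
from h import *
s,im=wrist('w1');print(s['joints'].round(2), w2p([(431.6+38*2*a, y, z) for a in(0,.9) for y,z in((271,1.5),(347,32))],'wrist').round())"
```

```text
[ 0.87  0.34 -0.26 -0.   -0.98 -0.88] [[288. 146.]
 [290. 222.]
 [226. 147.]
 [225. 222.]]
```

View pics/w1.png

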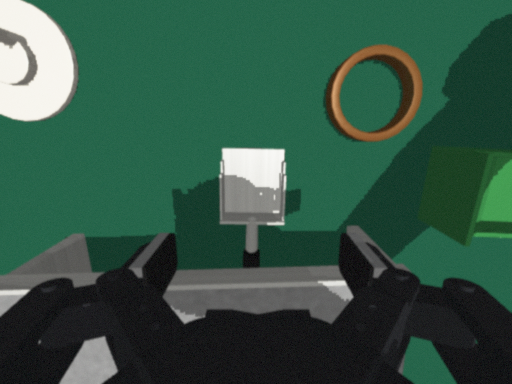

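The wrist view shows the pan's nose corners at (221,149) and (285,149), its back wall at (219,224) and (284,224), and the neck at (252,238). The shelf edge is behind it and the fingers straddle the pan.

```bash
python3 -c "
from h import *
C['wrist']=json.load(open('wrist.json'))
print(fit([(38,34,1.5),(38,-34,1.5),(-38,34,32),(-38,-34,32)],[(221,149),(285,149),(219,224),(284,224)],[469,309,-1.58],'wrist'))
print(p2w(100,268,118,'wrist'),p2w(400,266,118,'wrist'))"
```

```text
(array([471.35892765, 311.33943067,  -1.59571759]), array([[ 0.60457906, -0.58938203],
       [-1.22661917,  0.18719078],
       [ 0.56969065, -0.12889164],
       [ 0.02593037,  0.47591797]]))
[584.33369299 348.99819841 118.        ] [360.07147939 351.02243465 118.        ]
```

Request:
drive_tool:
  deltas:
    - [[1.2, -0.5, 3], [0, 0, 0]]
    - [[0, 0, 4], [0, 0, 0]]
    - [[0, 0, 4], [0, 0, 0]]
    - [[0, 0, 2.5], [0, 0, 0]]
    - [[0, 0, 1.2], [0, 0, 0]]
    - [[0, 0, 0.8], [0, 0, 0]]
    - [[0, 0, 0], [0, 0, 0]]

```text
clock: 3.0
position: [473.0, 299.3, 7.0]
ee_rot: [-0.704, 0.71, -0.0, 0.001]
contact_force: [0.4, -0.0, -0.3]
gripper_width: 85.5
grasp_force: 0.0
```

Request:
drive_tool:
  deltas:
    - [[0, 0, 0], [0, 0, 0]]
    - [[0, 0, 0], [0, 0, 0]]
    - [[0, 0, 0], [0, 0, 0]]
    - [[0, 0, 0], [0, 0, 0]]
    - [[0, 0, 0], [0, 0, 0]]
  claw: 6.0

```text
clock: 3.5
position: [473.4, 299.5, 8.5]
ee_rot: [-0.704, 0.71, -0.0, 0.002]
contact_force: [-1.2, 0.6, 5.5]
gripper_width: 66.3
grasp_force: 67.4
```

Request:
drive_tool:
  deltas:
    - [[0, 0, -0.4], [0, 0, 0]]
    - [[1.5, 0, 0], [0, 0, 0]]
    - [[2.5, 0, 0], [0, 0, 0]]
    - [[2.5, 0, 0], [0, 0, 0]]
    - [[2.5, 0, 0], [0, 0, 0]]
    - [[2.5, 0, 0], [0, 0, 0]]
    - [[1.5, 0, 0], [0, 0, 0]]
    - [[0, 0, 0], [0, 0, 0]]
    - [[0, 0, 0], [0, 0, 0]]

```text
clock: 4.4
position: [471.8, 168.5, 10.5]
ee_rot: [-0.704, 0.71, -0.0, 0.0]
contact_force: [-0.3, -0.0, -2.2]
gripper_width: 65.8
grasp_force: 66.9
```

```bash
python3 -c "
from h import *
from bench import get_image
d=get_image('top')['img'];np.save('pics/top1.npy',d)
s,w=wrist();print(s['position'],s['contact_force'])
cv2.imwrite('pics/m1.png',np.hstack([cv2.resize(d[140:300,100:260,::-1],(384,384),interpolation=2),w[:,:416,::-1]]))"
```

```text
[471.87503574 169.04946168  10.52618359] [-0.06824932 -0.31510283 -1.36868428]
```

View pics/m1.png

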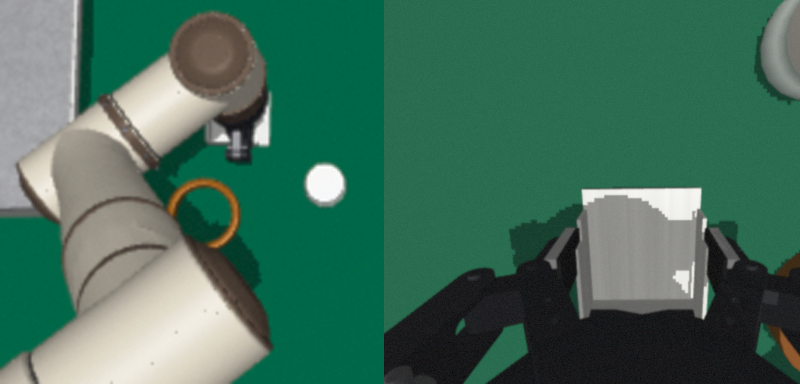

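Request:
drive_tool:
  deltas:
    - [[0, 0, 0.3], [0, 0, 0]]
    - [[0, 0, 0.1], [0, 0, 0]]
    - [[0, 0, 0], [0, 0, 0]]

```text
clock: 4.8
position: [472.0, 169.6, 8.4]
ee_rot: [-0.705, 0.71, -0.0, 0.001]
contact_force: [-4.3, -1.5, 16.9]
gripper_width: 66.1
grasp_force: 68.9
```

Request:
drive_tool:
  deltas:
    - [[0, 0, 0], [0, 0, 0]]
    - [[0, 0, 0], [0, 0, 0]]
    - [[0, 0, 0], [0, 0, 0]]
    - [[0, 0, 0], [0, 0, 0]]
    - [[0, 0, -2], [0, 0, 0]]
    - [[0, 0, -4], [0, 0, 0]]
    - [[0, 0, -4], [0, 0, 0]]
    - [[0, 0, -4], [0, 0, 0]]
    - [[-1, 0, -3], [0, 0, 0]]
    - [[-3, 0, 0], [0, 0, 0]]
    - [[-3, 0, 0], [0, 0, 0]]
    - [[0, 0, 0], [0, 0, 0]]
  claw: 8.54

```text
clock: 6.0
position: [472.4, 241.2, 176.4]
ee_rot: [-0.705, 0.709, -0.0, 0.001]
contact_force: [-0.4, -0.8, -0.0]
gripper_width: 85.5
grasp_force: 0.0
```

```bash
python3 -c "
from h import *
s,w=wrist('w2');print(s['position'],s['ee_rot'])"
```

```text
[472.3905239  241.24242428 176.38832519] [-7.04936025e-01  7.09270428e-01 -4.35703705e-05  8.11494785e-04]
```

View pics/w2.png

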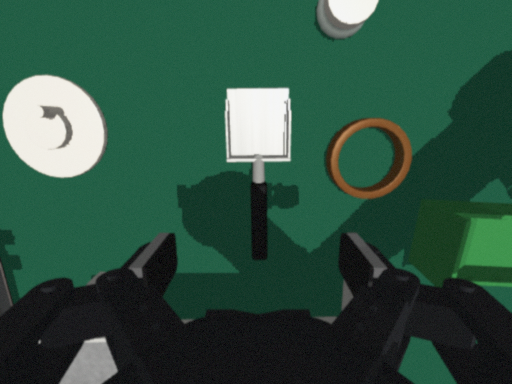

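The scoop stands free, with the shelf edge only at the bottom of the frame. Nose corners are at (227,88) and (287,88), the back wall at (226,162) and (291,161), and the handle runs from (259,183) to (260,258).

```bash
python3 -c "
from h import *
C['wrist']=json.load(open('wrist.json'))
print(fit([(38,34,1.5),(38,-34,1.5),(-38,34,32),(-38,-34,32),(-54,0,72),(-134,0,72)],[(227,88),(287,88),(226,162),(291,161),(259,183),(260,258)],[471,180,-1.58],'wrist'))
print(p2w(259,183,72,'wrist'),p2w(260,258,72,'wrist'))"
```

```text
(array([473.25286736, 181.16431617,  -1.56080608]), array([[-0.61565134,  0.24552257],
       [ 1.07881797, -0.88802998],
       [ 0.51566745, -1.06075896],
       [-0.6945246 , -1.13783659],
       [-0.24567408,  0.5745033 ],
       [ 0.00798789,  2.357408  ]]))
[472.47976799 234.61024197  72.        ] [471.90979432 312.50773648  72.        ]
```

Request:
drive_tool:
  deltas:
    - [[-3, 0, 0], [0, 0, 0]]
    - [[0, 0, 3], [0, 0, 0]]
    - [[0, 0, 4], [0, 0, 0]]
    - [[0, 0, 4], [0, 0, 0]]
    - [[0, 0, 2], [0, 0, 0]]
    - [[0, 0, 0.3], [0, 0, 0]]
    - [[0, 0, 0], [0, 0, 0]]

```text
clock: 6.75
position: [472.3, 267.9, 43.0]
ee_rot: [-0.704, 0.71, -0.0, -0.001]
contact_force: [0.0, 0.1, 0.8]
gripper_width: 85.5
grasp_force: 0.0
```

Request:
drive_tool:
  deltas:
    - [[0, 0, 0], [0, 0, 0]]
    - [[0, 0, 0], [0, 0, 0]]
    - [[0, 0, 0], [0, 0, 0]]
    - [[0, 0, 0], [0, 0, 0]]
    - [[0, 0, 0], [0, 0, 0]]
    - [[0, 0, 0], [0, 0, 0]]
    - [[0, 0, 0], [0, 0, 0]]
    - [[0, 0, 0], [0, 0, 0]]
  claw: 0.8

```text
clock: 7.55
position: [472.5, 268.9, 43.8]
ee_rot: [-0.704, 0.71, -0.0, 0.0]
contact_force: [-1.6, 1.2, 4.0]
gripper_width: 14.7
grasp_force: 60.0
```

Request:
drive_tool:
  deltas:
    - [[0, 0, -3], [0, 0, 0]]
    - [[0, 0, -4], [0, 0, 0]]
    - [[0, 0, -4], [0, 0, 0]]
    - [[0, 0, -1], [0, 0, -5.1]]
    - [[0, 0, 0], [0, 0, -8]]
    - [[0, 0, 0], [0, 0, -8]]
    - [[0, 0, 0], [0, 0, -8]]
    - [[0, 0, 0], [0, 0, -8]]
    - [[0, 0, 0], [0, 0, -8]]
    - [[0, 0, 0], [0, 0, -8]]
    - [[0, 0, 0], [0, 0, -8]]
    - [[0, 0, 0], [0, 0, -8]]

```text
clock: 8.75
position: [471.5, 268.0, 162.1]
ee_rot: [0.983, -0.183, -0.001, 0.001]
contact_force: [1.1, -0.1, -0.9]
gripper_width: 15.2
grasp_force: 59.3
```

Request:
drive_tool:
  deltas:
    - [[0, 0, 0], [0, 0, -8]]
    - [[0, 0, 0], [0, 0, -8]]
    - [[0, 0, 0], [0, 0, -4.2]]
    - [[-0.6, 4, 0], [0, 0, 0]]
    - [[-0.6, 4, 0], [0, 0, 0]]
    - [[-0.6, 4, 0], [0, 0, 0]]
    - [[-0.6, 4, 0], [0, 0, 0]]
    - [[-0.6, 4, 0], [0, 0, 0]]
    - [[-0.6, 4, 0], [0, 0, 0]]
    - [[-0.6, 4, 0], [0, 0, 0]]
    - [[-0.6, 4, 0], [0, 0, 0]]
    - [[0, 0, 0], [0, 0, 0]]

```text
clock: 9.95
position: [414.8, -53.7, 162.3]
ee_rot: [1.0, -0.014, -0.002, 0.0]
contact_force: [-0.7, 0.3, -0.9]
gripper_width: 14.9
grasp_force: 59.4
```

```bash
python3 -c "
from h import *
from bench import get_image
s,w=wrist();d=get_image('top')['img'];print(s['position'],s['ee_rot'],s['joints'].round(2),s['gripper_width'])
cv2.imwrite('pics/m2.png',np.hstack([w[:,:,::-1],cv2.resize(d[100:220,240:330,::-1],(288,384),interpolation=2)]))"
```

```text
[414.81007987 -53.71274817 162.25465424] [ 9.99904705e-01 -1.36742138e-02 -1.88560195e-03  2.04088212e-04] [ 0.26  0.1  -0.57 -0.   -0.9   1.28] 14.908931679514557
```

View pics/m2.png

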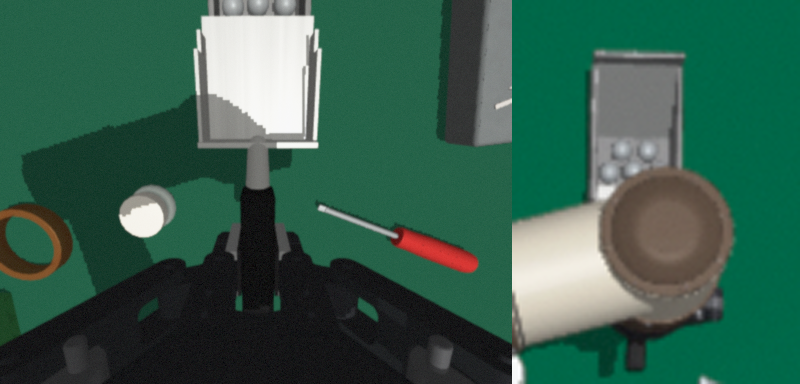

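```bash
python3 -c "
from h import *
im=np.load('pics/top0.npy').astype(float)
r=(im[:,:,1]/(im[:,:,0]+8))
L=[];Rr=[]
for v in range(124,190,3):
    t=1.8
    row=r[v]
    def cross(u,st):
        while row[u]<t:u+=st
        return u-st*(row[u]-t)/(row[u]-row[u-st])
    L.append(p2w(cross(275,-1),v,0)[:2]);Rr.append(p2w(cross(275,1),v,50)[:2])
for a in(L,Rr):
    a=np.array(a);k=np.polyfit(a[:,0]-570,a[:,1],1);print('slope deg',np.degrees(np.arctan(k[0])).round(2),'y at x570',k[1].round(1),'sd',np.std(a[:,1]-np.polyval(k,a[:,0]-570)).round(2))
C['wrist']=json.load(open('wrist.json'))
print(p2w(209,14,50,'wrist'),p2w(309,14,50,'wrist'))
print(p2w(203,16,118,'wrist'),p2w(312,16,118,'wrist'),p2w(197,147,150,'wrist'),p2w(319,147,150,'wrist'))
"
```

```text
slope deg -1.06 y at x570 -16.0 sd 0.48
slope deg -1.18 y at x570 -103.3 sd 0.46
[566.87848268 -16.37082942  50.        ] [564.55760239 -99.16350074  50.        ]
[543.244752   -22.66251226 118.        ] [541.38682017 -88.9275801  118.        ] [467.54425298 -19.30431129 150.        ] [465.5763015  -88.50135383 150.        ]
```

Request:
drive_tool:
  deltas:
    - [[1, 0.27, 0], [0, 0, -0.4]]
    - [[0, 0, 3], [0, 0, 0]]
    - [[0, 0, 3], [0, 0, 0]]
    - [[0, 0, 1], [0, 0, 0]]
    - [[0, 0, 0], [0, 0, 0]]
    - [[0, 0, 0], [0, 0, 0]]

```text
clock: 10.65
position: [428.4, -52.6, 93.4]
ee_rot: [1.0, -0.006, 0.0, 0.0]
contact_force: [-0.1, 0.4, -1.0]
gripper_width: 15.2
grasp_force: 60.2
```

```bash
python3 -c "
from h import *
s,w=wrist('w3');print(s['position'],s['ee_rot'],s['contact_force'])"
```

```text
[428.42632651 -52.55979136  93.38153365] [ 9.99981366e-01 -6.10091957e-03  1.82045629e-04  1.17525414e-04] [-0.11759635  0.36162817 -0.96725605]
```

View pics/w3.png

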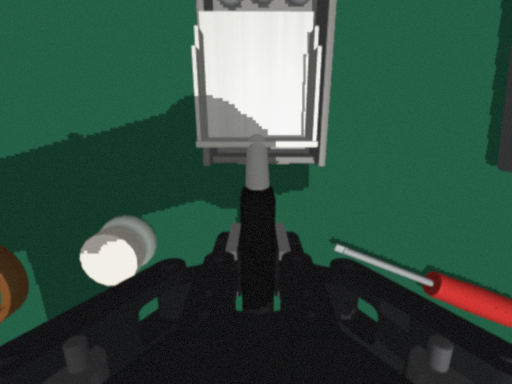

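The wrist view has the bin's front corners at (203,163) and (325,163), midpoint 264, and the scoop's back at midpoint 257.5. The scoop sits about 4.5 mm too far to +y, and the top camera agrees, so I'll correct that.

Request:
drive_tool:
  deltas:
    - [[0, 0.42, 0], [0, 0, 0.4]]
    - [[0, 0, 0.5], [0, 0, 0]]
    - [[0, 0, 0], [0, 0, 0]]
    - [[0, 0, 0], [0, 0, 0]]
    - [[0, 0, 0], [0, 0, 0]]

```text
clock: 11.2
position: [427.5, -57.5, 88.4]
ee_rot: [1.0, -0.011, 0.0, -0.0]
contact_force: [-0.4, 0.7, -1.9]
gripper_width: 14.9
grasp_force: 60.2
```

```bash
python3 -c "
from h import *
s,w=wrist('w4');print(s['position'],s['ee_rot'])
# column profile just behind pan & at the lip rows
r=w.astype(float);print('row165 non-green',[int(u) for u in np.where(np.diff((r[160,:,1]>1.5*r[160,:,0]).astype(int)))[0]],[int(u) for u in np.where(np.diff((r[60,:,1]>1.5*r[60,:,0]).astype(int)))[0]])"
```

```text
[427.45016926 -57.46845633  88.36154893] [ 9.99944196e-01 -1.05639969e-02  8.15467635e-05 -2.36023888e-06]
row165 non-green [193, 319, 496] [186, 325, 507]
```

View pics/w4.png

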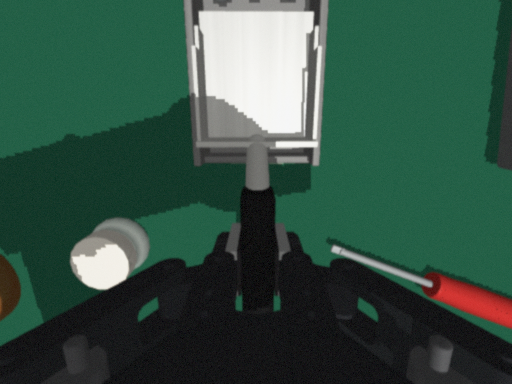

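Request:
drive_tool:
  deltas:
    - [[0, -0.1, 0.5], [0, 0, 0]]
    - [[0, 0, 0.9], [0, 0, 0]]
    - [[0, 0, 0.9], [0, 0, 0]]
    - [[0, 0, 0.4], [0, 0, 0]]
    - [[0, 0, 0], [0, 0, 0]]
    - [[0, 0, 0], [0, 0, 0]]

```text
clock: 11.85
position: [427.4, -56.5, 61.1]
ee_rot: [1.0, -0.011, -0.0, 0.0]
contact_force: [-0.2, 0.5, -0.8]
gripper_width: 15.0
grasp_force: 60.2
```

Request:
drive_tool:
  deltas:
    - [[0, 0, 0.2], [0, 0, 0]]
    - [[0, 0, 0.2], [0, 0, 0]]
    - [[0, 0, 0], [0, 0, 0]]
    - [[0, 0, 0], [0, 0, 0]]

```text
clock: 12.25
position: [427.4, -56.5, 57.3]
ee_rot: [1.0, -0.011, 0.0, -0.0]
contact_force: [0.5, 0.2, -1.3]
gripper_width: 15.3
grasp_force: 60.2
```

Request:
drive_tool:
  deltas:
    - [[0, 0, 0.1], [0, 0, 0]]
    - [[0, 0, 0.1], [0, 0, 0]]
    - [[0, 0, 0], [0, 0, 0]]
    - [[0, 0, 0], [0, 0, 0]]

```text
clock: 12.65
position: [427.4, -56.5, 55.3]
ee_rot: [1.0, -0.011, -0.0, 0.0]
contact_force: [0.1, 0.2, -2.0]
gripper_width: 14.9
grasp_force: 60.2
```

Request:
drive_tool:
  deltas:
    - [[0, 0, 0.1], [0, 0, 0]]
    - [[0, 0, 0.1], [0, 0, 0]]
    - [[0, 0, 0], [0, 0, 0]]
    - [[0, 0, 0], [0, 0, 0]]

```text
clock: 13.05
position: [427.1, -56.2, 54.1]
ee_rot: [1.0, -0.01, -0.0, -0.0]
contact_force: [-4.7, 3.7, 9.1]
gripper_width: 15.2
grasp_force: 61.8
```

Request:
drive_tool:
  deltas:
    - [[0.6, 0, 0], [0, 0, 0]]
    - [[0.6, 0, 0], [0, 0, 0]]
    - [[0.6, 0, 0], [0, 0, 0]]
    - [[0.6, 0, 0], [0, 0, 0]]
    - [[0.6, 0, 0], [0, 0, 0]]
    - [[0.6, 0, 0], [0, 0, 0]]
    - [[0.6, 0, 0], [0, 0, 0]]
    - [[0.6, 0, 0], [0, 0, 0]]
    - [[0.4, 0, 0], [0, 0, 0]]
    - [[0, 0, 0], [0, 0, 0]]

```text
clock: 14.05
position: [465.7, -60.0, 54.0]
ee_rot: [1.0, -0.012, -0.013, 0.002]
contact_force: [-3.2, -1.3, -2.1]
gripper_width: 15.2
grasp_force: 62.2
```

```bash
python3 -c "
from h import *
from bench import get_image
s,w=wrist();d=get_image('scene')['img'];print(s['position'],s['contact_force'])
cv2.imwrite('pics/m3.png',np.hstack([w[:240,100:420,::-1],cv2.resize(d[185:265,225:325,::-1],(400,240),interpolation=2)]))"
```

```text
[465.70516276 -59.98659705  54.04411495] [-3.18414929 -1.29510365 -2.10550933]
```

View pics/m3.png

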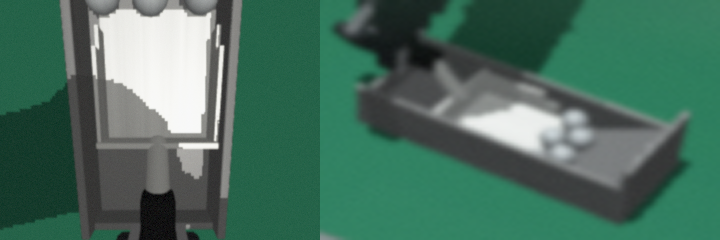

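The wrist half shows the pan inside the bin with three balls lying right at its nose (row about 5). The scene half shows the balls bunched between the nose and the ramp at (565,140). That was my tenth picture, so from here I work from numbers only.

Request:
drive_tool:
  deltas:
    - [[0, 0, 0], [0, 0, 0]]
    - [[0, 0, 0], [0, 0, 0]]

```text
clock: 14.35
position: [479.4, -57.5, 52.9]
ee_rot: [1.0, -0.011, -0.0, 0.0]
contact_force: [-0.6, -0.2, -2.5]
gripper_width: 15.0
grasp_force: 62.0
```

Request:
drive_tool:
  deltas:
    - [[0.4, 0, 0], [0, 0, 0]]
    - [[0.3, 0, 0], [0, 0, 0]]
    - [[0, 0, 0], [0, 0, 0]]
    - [[0, 0, 0], [0, 0, 0]]
    - [[0, 0, 0], [0, 0, 0]]

```text
clock: 14.85
position: [486.8, -57.6, 52.9]
ee_rot: [1.0, -0.011, 0.0, -0.0]
contact_force: [-1.0, -0.0, -1.7]
gripper_width: 15.0
grasp_force: 62.0
```

```bash
cat >balls.py <<'E'
from h import *
s,w=wrist();np.save('pics/wl.npy',w);print(s['position'].round(1),s['ee_rot'].round(3),s['contact_force'].round(1))
g=cv2.medianBlur(cv2.cvtColor(w,cv2.COLOR_RGB2GRAY),3)
c=cv2.HoughCircles(g[:170],cv2.HOUGH_GRADIENT,1,14,param1=60,param2=9,minRadius=9,maxRadius=18)
nose=w2p(R.from_quat(s['ee_rot']).apply([[126,34,42],[126,-34,42],[50,34,12],[50,-34,12]])+s['position'],'wrist').round()
print('pan px',nose.tolist())
print(None if c is None else c[0].round().tolist())
E
python3 balls.py
```

```text
[486.8 -57.6  52.9] [ 1.    -0.011  0.    -0.   ] [-1.  -0.  -1.7]
pan px [[316.0, 18.0], [204.0, 18.0], [320.0, 150.0], [200.0, 150.0]]
[[254.0, 86.0, 17.0], [306.0, 12.0, 17.0], [206.0, 8.0, 17.0], [272.0, 6.0, 12.0], [254.0, 20.0, 12.0], [46.0, 150.0, 15.0]]
```

Request:
drive_tool:
  deltas:
    - [[0.2, 0, 0], [0, 0, 0]]
    - [[0.2, 0, 0], [0, 0, 0]]
    - [[0, 0, 0], [0, 0, 0]]
    - [[0, 0, 0], [0, 0, 0]]

```text
clock: 15.3
position: [490.6, -57.8, 53.3]
ee_rot: [1.0, -0.011, 0.0, -0.0]
contact_force: [-1.1, -0.3, -2.6]
gripper_width: 14.4
grasp_force: 62.1
```

```bash
python3 balls.py
```

```text
[490.6 -57.8  53.3] [ 1.    -0.011  0.    -0.   ] [-1.1 -0.3 -2.6]
pan px [[316.0, 18.0], [204.0, 18.0], [320.0, 150.0], [200.0, 150.0]]
[[256.0, 94.0, 17.0], [302.0, 16.0, 17.0], [206.0, 16.0, 17.0], [180.0, 32.0, 17.0], [326.0, 34.0, 17.0], [274.0, 2.0, 14.0], [256.0, 158.0, 13.0], [286.0, 152.0, 10.0]]
```

Request:
drive_tool:
  deltas:
    - [[0.2, 0, 0], [0, 0, 0]]
    - [[0.2, 0, 0], [0, 0, 0]]
    - [[0, 0, 0], [0, 0, 0]]
    - [[0, 0, 0], [0, 0, 0]]

```text
clock: 15.75
position: [494.8, -57.9, 53.4]
ee_rot: [1.0, -0.011, 0.0, -0.0]
contact_force: [-0.4, 0.4, -2.0]
gripper_width: 14.8
grasp_force: 62.1
```

```bash
python3 balls.py
```

```text
[494.8 -57.9  53.4] [ 1.    -0.011  0.    -0.   ] [-0.4  0.4 -2. ]
pan px [[316.0, 18.0], [204.0, 18.0], [320.0, 150.0], [200.0, 150.0]]
[[256.0, 98.0, 17.0], [306.0, 14.0, 17.0], [206.0, 12.0, 17.0], [272.0, 2.0, 17.0], [240.0, 126.0, 16.0], [290.0, 154.0, 14.0], [180.0, 30.0, 17.0], [260.0, 156.0, 12.0]]
```

```bash
cat >>balls.py <<'E'
ref=cv2.cvtColor(cv2.imread('pics/w4.png'),cv2.COLOR_BGR2GRAY).astype(int)
d=np.abs(g.astype(int)-ref);m=((d>35)*255).astype(np.uint8);m[:,:206]=0;m[:,314:]=0;m[140:]=0
m=cv2.morphologyEx(m,cv2.MORPH_OPEN,np.ones((5,5)))
n,_,st,ce=cv2.connectedComponentsWithStats(m)
for a,b in zip(st[1:],ce[1:]):
    if a[4]>60:print('diff',a.tolist(),b.round().tolist())
print('cell mean diff (pan grid 6 cols x 9 rows):');print(np.array([[int((g.astype(int)-ref)[r:r+15,q:q+18].mean()) for q in range(206,314,18)] for r in range(0,135,15)]))
E
python3 balls.py
```

```text
[494.7 -57.9  53.4] [ 1.    -0.011  0.    -0.   ] [ 0.3 -0.3 -2.9]
pan px [[316.0, 18.0], [204.0, 18.0], [320.0, 150.0], [200.0, 150.0]]
[[256.0, 98.0, 17.0], [208.0, 12.0, 17.0], [306.0, 16.0, 15.0], [272.0, 4.0, 16.0], [320.0, 80.0, 17.0], [288.0, 154.0, 12.0]]
diff [304, 0, 10, 11, 104] [309.0, 5.0]
diff [239, 3, 12, 7, 74] [245.0, 6.0]
diff [254, 3, 59, 30, 826] [289.0, 18.0]
diff [206, 11, 19, 24, 386] [214.0, 21.0]
diff [240, 82, 33, 35, 935] [256.0, 99.0]
cell mean diff (pan grid 6 cols x 9 rows):
[[   0  -34  -28  -49  -37   31]
 [-103    0    3  -21  -54 -104]
 [ -12    2    3    3    2    0]
 [   2    2    2    3    3   16]
 [   1    2    2    2    2   18]
 [   0    1  -40  -17    1   18]
 [   6   -5  -79  -58    1   19]
 [   0    1  -68  -33    1   15]
 [   0    0    3   12   10   13]]
```

Request:
drive_tool:
  deltas:
    - [[0.3, 0, 0], [0, 0, 0]]
    - [[0.3, 0, 0], [0, 0, 0]]
    - [[0, 0, 0], [0, 0, 0]]
    - [[0, 0, 0], [0, 0, 0]]

```text
clock: 16.25
position: [495.6, -58.4, 52.9]
ee_rot: [1.0, -0.011, -0.005, 0.0]
contact_force: [-11.4, 2.8, 6.7]
gripper_width: 15.0
grasp_force: 63.4
```

```bash
python3 balls.py
```

```text
[495.6 -58.4  52.9] [ 1.    -0.011 -0.005  0.   ] [-11.4   2.8   6.7]
pan px [[316.0, 18.0], [204.0, 18.0], [320.0, 150.0], [200.0, 150.0]]
[[254.0, 98.0, 16.0], [306.0, 12.0, 17.0], [206.0, 10.0, 17.0], [242.0, 126.0, 16.0], [318.0, 118.0, 12.0], [250.0, 20.0, 12.0], [258.0, 152.0, 9.0], [270.0, 4.0, 10.0]]
diff [227, 0, 23, 8, 145] [239.0, 4.0]
diff [304, 0, 10, 11, 108] [309.0, 5.0]
diff [253, 2, 60, 32, 817] [289.0, 18.0]
diff [206, 11, 17, 20, 303] [213.0, 20.0]
diff [235, 83, 38, 37, 1009] [254.0, 100.0]
diff [302, 83, 5, 15, 75] [304.0, 90.0]
diff [206, 89, 16, 10, 107] [214.0, 93.0]
cell mean diff (pan grid 6 cols x 9 rows):
[[  -6  -21  -11  -48  -36   32]
 [ -88    3    4  -15  -48 -107]
 [   1    3    3    4    4   -3]
 [   3    3    3    4    3   11]
 [   2    2    2    3    2   16]
 [   0    2  -39  -13    2   11]
 [ -38  -42  -77  -56    1   10]
 [   1  -16  -86  -34    1   10]
 [   1    0   -6  -11   14   15]]
```

Request:
drive_tool:
  deltas:
    - [[0.7, 0, 0], [0, 3, 0]]
    - [[0.7, 0, 0.05], [0, 3, 0]]
    - [[0.7, 0, 0.05], [0, 3, 0]]
    - [[0.7, 0, 0.1], [0, 3, 0]]
    - [[0.7, 0, 0.1], [0, 3, 0]]
    - [[0, 0, 0], [0, 3, 0]]
    - [[0, 0, 0], [0, 3, 0]]
    - [[0, 0, 0], [0, 0, 0]]
    - [[0, 0, 0], [0, 0, 0]]
    - [[0, 0, 0], [0, 0, 0]]

```text
clock: 17.3
position: [541.8, -63.5, 68.7]
ee_rot: [0.985, -0.009, 0.17, -0.008]
contact_force: [-0.3, -0.4, -3.2]
gripper_width: 14.8
grasp_force: 62.2
```

```bash
python3 balls.py
```

```text
[541.8 -63.5  68.7] [ 0.985 -0.009  0.17  -0.008] [-0.3 -0.4 -3.2]
pan px [[316.0, 18.0], [203.0, 18.0], [320.0, 150.0], [200.0, 150.0]]
[[280.0, 122.0, 17.0], [234.0, 50.0, 16.0], [280.0, 90.0, 17.0], [258.0, 114.0, 17.0], [246.0, 88.0, 16.0], [242.0, 124.0, 17.0], [270.0, 138.0, 12.0], [288.0, 134.0, 12.0], [258.0, 156.0, 10.0]]
diff [206, 6, 98, 6, 565] [256.0, 9.0]
diff [206, 35, 96, 105, 5516] [250.0, 95.0]
diff [302, 79, 5, 16, 80] [304.0, 86.0]
cell mean diff (pan grid 6 cols x 9 rows):
[[ -19  -23  -27  -34  -25   -4]
 [  10   11   10   12    9   15]
 [   1  -39   -5    9    7   27]
 [ -29  -69  -49    6    4   11]
 [ -20 -125  -56   -2  -11   11]
 [  -2  -67  -69  -73  -68    0]
 [  44  -69 -109 -108 -101   -2]
 [  89   45  -70  -72  -73   -3]
 [  85   46   13  -86  -72   -5]]
```

The difference check now shows a blob of about 5500 px in the pan, against roughly 950 px per ball, so about five balls are loaded and the pan is tilted back 20°. Lifting.

Request:
drive_tool:
  deltas:
    - [[-0.5, 0, -0.3], [0, 0, 0]]
    - [[-0.2, 0, -1], [0, 0, 0]]
    - [[0.3, 0, -1.5], [0, 0, 0]]
    - [[0.6, 0, -1.8], [0, 0, 0]]
    - [[0.7, 0, -1.9], [0, 0, 0]]
    - [[0.7, 0, -1.9], [0, 0, 0]]
    - [[0.7, 0, -1.9], [0, 0, 0]]
    - [[0.7, 0, -1.9], [0, 0, 0]]
    - [[0.4, 0, -1], [0, 0, 0]]
    - [[0, 0, 0], [0, 0, 0]]
    - [[0, 0, 0], [0, 0, 0]]

```text
clock: 18.45
position: [528.4, -66.3, 203.9]
ee_rot: [0.986, -0.009, 0.168, -0.008]
contact_force: [0.2, -0.8, -4.0]
gripper_width: 15.2
grasp_force: 62.3
```

```bash
python3 balls.py; python3 -c "
from bench import arm;print(arm.read_state()['joints'].round(2))"
```

```text
[528.4 -66.3 203.9] [ 0.986 -0.009  0.168 -0.008] [ 0.2 -0.8 -4. ]
pan px [[316.0, 18.0], [203.0, 18.0], [320.0, 150.0], [200.0, 150.0]]
[[220.0, 114.0, 15.0], [258.0, 88.0, 17.0], [294.0, 90.0, 17.0], [286.0, 122.0, 15.0], [254.0, 120.0, 13.0], [72.0, 98.0, 16.0], [274.0, 112.0, 15.0], [474.0, 116.0, 17.0], [460.0, 78.0, 17.0], [258.0, 146.0, 15.0], [276.0, 134.0, 12.0], [436.0, 136.0, 17.0], [190.0, 38.0, 12.0], [278.0, 156.0, 12.0], [486.0, 144.0, 12.0], [460.0, 118.0, 17.0], [486.0, 104.0, 13.0], [220.0, 134.0, 10.0], [90.0, 122.0, 11.0]]
diff [206, 0, 99, 12, 1009] [256.0, 6.0]
diff [241, 72, 65, 68, 3093] [274.0, 102.0]
diff [216, 106, 10, 12, 112] [220.0, 111.0]
diff [225, 129, 13, 11, 106] [232.0, 135.0]
diff [208, 133, 10, 7, 61] [212.0, 136.0]
cell mean diff (pan grid 6 cols x 9 rows):
[[ -40  -45  -48  -53  -44  -24]
 [   7    8    8    9    7   13]
 [   4    5    5    7    5   25]
 [   2    3    3    4    2   16]
 [  -1    0   -8   -5   -7    9]
 [  -5   -5  -77  -61  -81  -29]
 [  18  -15 -118  -98 -122  -46]
 [  31   10  -73  -72  -95  -21]
 [   0    3   10  -93  -75  -21]]
[ 0.21  0.1  -0.54  0.1  -0.6   1.27]
```

```bash
python3 -c "
from h import *
np.set_printoptions(precision=1,suppress=True)
from bench import arm
s=arm.read_state();q=R.from_quat(s['ee_rot']);p=s['position'];print(q.as_matrix(),'nose',q.apply([126,0,42])+p)
b=np.array([649.7,-308.2,104]);n=b-[20,0,0]
base=q*R.from_euler('y',-19.4,degrees=True)
prev=None
for f in(19.4,10,0,-10,-20,-30,-40,-50):
    r=base*R.from_euler('y',f,degrees=True);t=n-r.apply([126,0,42])
    print(f,t, 'tool delta',None if prev is None else prev[0].inv().apply(t-prev[1]))
    prev=(r,t)
    if f>19:print('transport world',t-p,'tool',q.inv().apply(t-p))
"
```

```text
[[ 0.9 -0.   0.3]
 [-0.  -1.   0. ]
 [ 0.3 -0.  -0.9]] nose [661.  -68.4 205.4]
19.4 [ 496.9 -306.2  102. ] tool delta None
transport world [ -31.3 -239.8 -101.4] tool [-58.1 242.1  82.2]
10 [ 498.4 -306.6  123.7] tool delta [  8.6   0.  -20. ]
0 [ 503.8 -307.1  146.2] tool delta [  9.2  -0.  -21.2]
-10 [ 513.  -307.7  167.4] tool delta [  9.2   0.  -21.2]
-20 [ 525.8 -308.2  186.7] tool delta [  9.2  -0.  -21.2]
-30 [ 541.7 -308.8  203.5] tool delta [  9.2   0.  -21.2]
-40 [ 560.3 -309.3  217.3] tool delta [  9.2  -0.  -21.2]
-50 [ 581.  -309.8  227.6] tool delta [  9.2   0.  -21.2]
```

Request:
drive_tool:
  deltas:
    - [[-0.33, 1, 0.07], [0, 0, 0]]
    - [[-0.33, 2, 0.07], [0, 0, 0]]
    - [[-0.33, 2.6, 0.07], [0, 0, 0]]
    - [[-0.33, 2.6, 0.07], [0, 0, 0]]
    - [[-0.33, 2.6, 0.07], [0, 0, 0]]
    - [[-0.33, 2.6, 0.07], [0, 0, 0]]
    - [[-0.33, 2.6, 0.07], [0, 0, 0]]
    - [[-0.33, 2.6, 0.07], [0, 0, 0]]
    - [[-0.33, 2.6, 0.07], [0, 0, 0]]
    - [[-0.33, 2, 0.07], [0, 0, 0]]
    - [[-0.33, 1, 0.07], [0, 0, 0]]
    - [[0, 0, 0], [0, 0, 0]]

```text
clock: 19.7
position: [493.1, -308.1, 179.0]
ee_rot: [0.986, -0.01, 0.168, -0.009]
contact_force: [-0.0, 0.2, -2.5]
gripper_width: 15.1
grasp_force: 62.2
```

Request:
drive_tool:
  deltas:
    - [[0, 0, 0], [0, 0, 0]]
    - [[0, 0, 0], [0, 0, 0]]

```text
clock: 19.9
position: [494.1, -306.4, 180.5]
ee_rot: [0.986, -0.008, 0.169, -0.008]
contact_force: [0.1, 1.3, -2.6]
gripper_width: 14.9
grasp_force: 62.2
```

```bash
python3 balls.py; python3 -c "
from h import *
from bench import arm;s=arm.read_state();print(s['joints'].round(2),R.from_quat(s['ee_rot']).apply([126,0,42])+s['position'],R.from_quat(s['ee_rot']).as_matrix().round(3))"
```

```text
[ 494.1 -306.4  180.5] [ 0.986 -0.008  0.169 -0.008] [ 0.1  1.3 -2.6]
pan px [[316.0, 18.0], [203.0, 18.0], [320.0, 150.0], [200.0, 150.0]]
[[294.0, 88.0, 16.0], [224.0, 124.0, 13.0], [260.0, 88.0, 13.0], [256.0, 124.0, 17.0], [290.0, 122.0, 17.0], [270.0, 106.0, 16.0], [86.0, 90.0, 17.0], [310.0, 116.0, 17.0], [238.0, 134.0, 15.0], [496.0, 66.0, 16.0], [284.0, 106.0, 15.0], [212.0, 132.0, 12.0], [256.0, 156.0, 12.0], [238.0, 114.0, 15.0], [498.0, 138.0, 10.0]]
diff [206, 0, 15, 12, 142] [212.0, 6.0]
diff [294, 0, 11, 8, 80] [299.0, 4.0]
diff [243, 71, 60, 63, 2980] [274.0, 101.0]
diff [206, 96, 23, 19, 282] [215.0, 104.0]
diff [218, 112, 15, 16, 193] [225.0, 120.0]
cell mean diff (pan grid 6 cols x 9 rows):
[[ -35   -4    6    0   -5   -2]
 [  12   12   12   13   11   17]
 [  10   10    9   11    8   28]
 [   7    7    7    8    6   13]
 [   4    4   -4   -3   -7    6]
 [   0    0  -68  -62  -77  -24]
 [  47    3 -106 -103 -119  -44]
 [  55   39  -60  -64  -89  -25]
 [  24   21    6  -77  -76  -28]]
[-0.35  0.24 -0.31 -0.2  -0.71  2.03] [ 627.05411375 -308.22859084  183.06041313] [[ 0.943 -0.013  0.333]
 [-0.019 -1.     0.014]
 [ 0.333 -0.019 -0.943]]
```

Request:
drive_tool:
  deltas:
    - [[0.35, 0, -0.8], [0, -3.85, 0]]
    - [[0.35, 0, -0.8], [0, -3.85, 0]]
    - [[0.35, 0, -0.8], [0, -3.85, 0]]
    - [[0.35, 0, -0.8], [0, -3.85, 0]]
    - [[-0.1, 0, 1.5], [0, 0, 0]]
    - [[-0.1, 0, 2], [0, 0, 0]]
    - [[-0.1, 0, 2], [0, 0, 0]]
    - [[-0.1, 0, 1.2], [0, 0, 0]]
    - [[0, 0, 0], [0, 0, 0]]
    - [[0, 0, 0], [0, 0, 0]]

```text
clock: 20.95
position: [501.6, -306.9, 148.6]
ee_rot: [0.999, -0.007, 0.036, -0.009]
contact_force: [1.0, -0.2, -1.3]
gripper_width: 15.0
grasp_force: 62.0
```

```bash
cat >nose.py <<'E'
from h import *
from bench import arm;s=arm.read_state();q=R.from_quat(s['ee_rot']);m=q.as_matrix();print('pitch',np.degrees(np.arcsin(m[2,0])).round(1),'nose',(q.apply([126,0,42])+s['position']).round(1),s['joints'].round(2))
E
python3 nose.py; python3 balls.py|grep diff
```

```text
pitch 4.1 nose [ 630.3 -308.   115.8] [-0.29  0.37 -0.22 -0.05 -0.91  1.88]
diff [213, 0, 18, 7, 96] [221.0, 2.0]
diff [233, 0, 51, 11, 518] [259.0, 5.0]
diff [305, 0, 9, 11, 99] [309.0, 5.0]
diff [243, 71, 59, 69, 2944] [275.0, 101.0]
diff [206, 96, 22, 42, 419] [213.0, 111.0]
diff [222, 117, 12, 13, 135] [227.0, 123.0]
diff [239, 131, 8, 9, 61] [243.0, 135.0]
cell mean diff (pan grid 6 cols x 9 rows):
```

Request:
drive_tool:
  deltas:
    - [[0.18, 0, -0.42], [0, -2, 0]]
    - [[0.18, 0, -0.42], [0, -2, 0]]
    - [[0.18, 0, -0.42], [0, -2, 0]]
    - [[0.18, 0, -0.42], [0, -2, 0]]
    - [[0.18, 0, -0.42], [0, -2, 0]]
    - [[0.18, 0, -0.42], [0, -2, 0]]
    - [[0.18, 0, -0.42], [0, -2, 0]]
    - [[0.18, 0, -0.42], [0, -2, 0]]
    - [[0.18, 0, -0.42], [0, -2, 0]]
    - [[0.18, 0, -0.42], [0, -2, 0]]
    - [[0, 0, 0], [0, 0, 0]]
    - [[0, 0, 0], [0, 0, 0]]

```text
clock: 22.2
position: [523.2, -308.1, 189.0]
ee_rot: [0.991, -0.006, -0.137, -0.01]
contact_force: [0.2, -1.1, -0.8]
gripper_width: 14.8
grasp_force: 62.3
```

Request:
drive_tool:
  deltas:
    - [[0.27, 0, -0.63], [0, -3, 0]]
    - [[0.27, 0, -0.63], [0, -3, 0]]
    - [[0.27, 0, -0.63], [0, -3, 0]]
    - [[0.27, 0, -0.63], [0, -3, 0]]
    - [[0.27, 0, -0.63], [0, -3, 0]]
    - [[0.27, 0, -0.63], [0, -3, 0]]
    - [[0, 0, 0], [0, 0, 0]]
    - [[0, 0, 0], [0, 0, 0]]
    - [[0, 0, 0], [0, 0, 0]]

```text
clock: 23.1
position: [551.7, -309.0, 216.8]
ee_rot: [0.957, -0.004, -0.291, -0.011]
contact_force: [-0.8, 0.4, -1.0]
gripper_width: 15.1
grasp_force: 62.4
```

```bash
python3 nose.py; python3 balls.py; python3 -c "
from h import *
from bench import get_image
d=get_image('top')['img'];np.save('pics/top2.npy',d)
a=np.load('pics/top0.npy').astype(int);u=w2p([649.7,-308.2,60]);print(u)
x,y=u.round().astype(int);k=np.abs(d.astype(int)-a).mean(2);print(k[y-18:y+20:3,x-20:x+22:3].astype(int))"
```

```text
pitch -33.8 nose [ 633.  -308.2  111.7] [-0.21  0.7   0.36  0.1  -1.81  1.77]
[ 551.7 -309.   216.8] [ 0.957 -0.004 -0.291 -0.011] [-0.8  0.4 -1. ]
pan px [[316.0, 18.0], [204.0, 18.0], [320.0, 150.0], [201.0, 150.0]]
[[232.0, 152.0, 14.0], [326.0, 14.0, 16.0], [62.0, 134.0, 17.0], [190.0, 26.0, 12.0], [94.0, 130.0, 15.0], [482.0, 154.0, 16.0], [256.0, 154.0, 10.0], [326.0, 30.0, 10.0], [26.0, 140.0, 12.0], [482.0, 52.0, 16.0]]
diff [213, 0, 19, 7, 97] [222.0, 2.0]
diff [305, 0, 9, 12, 108] [309.0, 6.0]
diff [305, 33, 9, 107, 788] [309.0, 86.0]
diff [206, 96, 98, 44, 2092] [237.0, 124.0]
cell mean diff (pan grid 6 cols x 9 rows):
[[ 23  22  15   8  26  46]
 [-13 -14 -14 -16 -16  -5]
 [-15 -16 -17 -19 -18  13]
 [-17 -19 -20 -21 -18  25]
 [-20 -22 -22 -24   0  26]
 [-22 -25 -25 -23  -6  20]
 [ 26 -13 -26 -29 -26  23]
 [ 76  60 -12 -31 -28  23]
 [ 76  77  69  -6 -15  29]]
[361.00047132 128.70212616]
[[ 17  60  55  55  46  48  50  51  50  35  89  94 167 110]
 [ 19  47  62  50  54  59  90  89  67  85  98  96  95 166]
 [ 17  39  45  54  63  68 108  92  92  85 113 102  93  91]
 [ 11  58  51  61  71  71 115 151 115  47  54 107  99  84]
 [ 12   7  57  67  71  83 117 161 131  24   7 126 113  94]
 [ 20   8  55  68  59  87  98 143 166  71  14 135 102  82]
 [ 17  75  55  68  85 108  76  79 163 147 115 131 100  55]
 [ 10  25  47  65 116 104  72  73 136 132 122 114  91  38]
 [  4   1  57  53  65  75  80  73  51 113 116 102  90  84]
 [ 52   1  10  47  52  70  76  58  56  51 121  71  64 142]
 [ 62  51   1   5  54  43  27  36  32  33  88  16 138 113]
 [ 62  61  23   5   1  15  25  35  24  66 134  10 122 112]
 [ 47  61  58  60  57  13  17  15  16  59  31  54 125 116]]
```

The pan difference is now uniform, so it is empty. I'll level the scoop, go to the free corridor between bin and feeder, and check the bowl from above.

Request:
drive_tool:
  deltas:
    - [[0, 0, 0], [0, 5.6, 0]]
    - [[0, 0, 0], [0, 5.6, 0]]
    - [[0, 0, 0], [0, 5.6, 0]]
    - [[0, 0, 0], [0, 5.6, 0]]
    - [[0, 0, 0], [0, 5.6, 0]]
    - [[0, 0, 0], [0, 5.8, 0]]
    - [[-0.5, -3.4, 0], [0, 0, 0]]
    - [[-0.5, -3.4, 0], [0, 0, 0]]
    - [[-0.5, -3.4, 0], [0, 0, 0]]
    - [[-0.5, -3.4, 0], [0, 0, 0]]
    - [[0, 0, 0], [0, 0, 0]]
    - [[0, 0, 0], [0, 0, 0]]

```text
clock: 24.4
position: [533.7, -172.1, 219.7]
ee_rot: [1.0, -0.006, -0.001, -0.009]
contact_force: [0.7, 0.7, -1.4]
gripper_width: 15.0
grasp_force: 62.3
```

```bash
python3 nose.py; python3 -c "
from h import *
from bench import get_image,arm
print(arm.read_state()['position'])
np.set_printoptions(linewidth=200)
d=get_image('top')['img'];np.save('pics/top3.npy',d)
a=np.load('pics/top0.npy').astype(int);x,y=361,128
k=(np.abs(d.astype(int)-a).mean(2)>30)[105:150,338:385]
n,_,st,ce=cv2.connectedComponentsWithStats(k.astype(np.uint8));
for q,c in zip(st[1:],ce[1:]):
    if q[4]>5:print('bowl',q.tolist(),(c+[338,105]).round(1),p2w(*(c+[338,105]),75)[:2].round())
k=(np.abs(d.astype(int)-a).mean(2)>30)[112:196,256:300]
n,_,st,ce=cv2.connectedComponentsWithStats(k.astype(np.uint8));print('bin',[(q.tolist(),(c+[256,112]).round(1).tolist()) for q,c in zip(st[1:],ce[1:]) if q[4]>8])"
```

```text
pitch -0.1 nose [ 659.6 -173.   177.5] [-0.03  0.29 -0.16 -0.02 -1.13  1.6 ]
[ 533.6579574  -172.13003332  219.664308  ]
bowl [0, 0, 40, 45, 1191] [355.  122.6] [ 664. -287.]
bowl [1, 22, 3, 6, 14] [339.9 129.8] [ 641. -242.]
bin [([0, 0, 44, 84, 2852], [273.6, 151.1]), ([36, 26, 2, 25, 47], [292.5, 150.2])]
```

Request:
drive_tool:
  deltas:
    - [[0, 0, 4], [0, 0, 0]]
    - [[0, 0, 4], [0, 0, 0]]
    - [[0, 0, 4], [0, 0, 0]]
    - [[0, 0, 3], [0, 0, 0]]
    - [[0, 0, 1.5], [0, 0, 0]]
    - [[0, 0, 0.7], [0, 0, 0]]
    - [[0, 0, 0], [0, 0, 0]]
    - [[0, 0, 0], [0, 0, 0]]

```text
clock: 25.25
position: [534.6, -170.0, 47.7]
ee_rot: [1.0, -0.007, -0.0, -0.009]
contact_force: [0.8, 0.2, -1.8]
gripper_width: 15.3
grasp_force: 62.3
```

Request:
drive_tool:
  deltas:
    - [[0, 0, 0.2], [0, 0, 0]]
    - [[0, 0, 0.2], [0, 0, 0]]
    - [[0, 0, 0], [0, 0, 0]]
    - [[0, 0, 0], [0, 0, 0]]

```text
clock: 25.65
position: [533.8, -169.2, 43.1]
ee_rot: [1.0, -0.007, -0.001, -0.009]
contact_force: [-0.7, -0.2, -1.0]
gripper_width: 15.1
grasp_force: 62.3
```

Request:
drive_tool:
  deltas:
    - [[0, 0, 0.1], [0, 0, 0]]
    - [[0, 0, 0.1], [0, 0, 0]]
    - [[0, 0, 0], [0, 0, 0]]
    - [[0, 0, 0], [0, 0, 0]]

```text
clock: 26.05
position: [533.7, -169.1, 41.5]
ee_rot: [1.0, -0.007, -0.001, -0.009]
contact_force: [-2.2, 1.5, 5.3]
gripper_width: 15.3
grasp_force: 63.2
```

Request:
drive_tool:
  deltas:
    - [[0, 0, 0], [0, 0, 0]]
    - [[0, 0, 0], [0, 0, 0]]
    - [[0, 0, 0], [0, 0, 0]]
    - [[0, 0, 0], [0, 0, 0]]
    - [[0, 0, -1.5], [0, 0, 0]]
    - [[0, 0, -3.5], [0, 0, 0]]
    - [[0, 0, -4], [0, 0, 0]]
    - [[0, 0, -4], [0, 0, 0]]
    - [[0, 0, -3], [0, 0, 0]]
    - [[0, 0, 0], [0, 0, 0]]
  claw: 8.54

```text
clock: 27.05
position: [536.9, -172.9, 206.0]
ee_rot: [1.0, -0.007, 0.004, -0.009]
contact_force: [-0.7, 0.3, 0.3]
gripper_width: 85.2
grasp_force: 0.0
```

Request:
drive_tool:
  deltas:
    - [[-0.7, 3.8, 0], [0, 0, 0]]
    - [[-0.7, 3.8, 0], [0, 0, 0]]
    - [[-0.7, 3.8, 0], [0, 0, 0]]
    - [[-0.7, 3.8, 0], [0, 0, 0]]
    - [[0, 0, 0], [0, 0, 0]]
    - [[0, 0, 0], [0, 0, 0]]

```text
clock: 27.65
position: [503.1, -324.3, 196.6]
ee_rot: [1.0, -0.008, -0.002, -0.01]
contact_force: [0.3, 0.3, 0.1]
gripper_width: 85.5
grasp_force: 0.0
```

```bash
python3 nose.py; cat >dial.py <<'E'
from h import *
s,w=wrist();np.save('pics/wd.npy',w);print(s['position'].round(1),s['ee_rot'].round(3))
hsv=cv2.cvtColor(w,cv2.COLOR_RGB2HSV)
c0=w2p([505.4,-322.1,94],'wrist').round().astype(int);print('dial top expected',c0)
x0,y0=c0-60;sub=w[max(y0,0):y0+120,x0:x0+120];v=sub.max(2)
m=((v<60)*255).astype(np.uint8);n,l,st,ce=cv2.connectedComponentsWithStats(m)
for i in range(1,n):
    if st[i][4]>100:
        r=cv2.minAreaRect(np.argwhere(l==i)[:,::-1].astype(np.float32));print('dark',st[i][4],(ce[i]+[x0,y0]).round(1),r)
m=(((v>185)&(sub.max(2)-sub.min(2)<40))*255).astype(np.uint8);n,l,st,ce=cv2.connectedComponentsWithStats(m)
for i in range(1,n):
    if st[i][4]>6:
        c=ce[i]+[x0,y0];r=cv2.minAreaRect(np.argwhere(l==i)[:,::-1].astype(np.float32));print('white',st[i].tolist(),c.round(1),np.round(r[1],1),round(r[2]),'z94',p2w(*c,94,'wrist')[:2].round(1),'z50',p2w(*c,50,'wrist')[:2].round(1))
E
python3 dial.py
```

```text
pitch -0.3 nose [ 628.9 -325.6  154.1] [-0.31  0.37 -0.09 -0.02 -1.11  1.87]
[ 503.1 -324.3  196.6] [ 1.    -0.008 -0.002 -0.01 ]
dial top expected [259 190]
dark 1104 [255.5 177.3] ((56.33709716796875, 49.13892364501953), (37.29289245605469, 43.189151763916016), 34.2868766784668)
white [0, 0, 120, 96, 5526] [263.8 183. ] [ 88.6 124.5] 84 z94 [ 512.5 -326.8] z50 [ 502.2 -326.8]
white [57, 63, 3, 18, 39] [257. 203.] [17.  2.] 90 z94 [ 493.1 -320.1] z50 [ 479.3 -319. ]
```

```bash
python3 -c "
from h import *
C['wrist']=json.load(open('wrist.json'));w=np.load('pics/wd.npy');g=cv2.cvtColor(w,cv2.COLOR_RGB2GRAY)
np.set_printoptions(linewidth=250)
print(g[136:232:3,214:312:4])
p=g[190:216,250:266].astype(float);p=np.clip(p-90,0,None)
for r in range(26):
    if p[r].sum()>0:print(r+190,(p[r]*np.arange(250,266)).sum()/p[r].sum())
"
```

```text
[[125 124 124 124 123 124 127 122 123 123 122 120 125 122 196 210 208 208 209 210 211 210 208 213 210]
 [125 122 120 125 120 124 123 120 123 123 119 122 123 120 191 211 208 208 211 208 208 207 206 209 210]
 [124 121 124 121 123 122 120 123 121 121 122 121 122 121 174 185 208 208 211 211 208 206 204 210 208]
 [124 117 121 120 125 119 120 122 123 122 135 132 131 123 123 121 140 208 208 160 144 142 191 208 211]
 [123 122 123 123 122 125 121 122 162 199 203 200 208 199 154 122 120 192 206 122 120 120 121 188 211]
 [122 122 121 124 124 122 126 191 209 213 206 206 210 210 207 192 126 124 142 122 119 119 121 119 161]
 [121 125 122 118 122 124 194 204 208 214 204 201 209 208 208 208 198 125 122 123 119 121 121 122 150]
 [122 122 124 124 120 182 205 204 208 212 198 176 198 206 203 210 211 182 122 122 120 119 121 123 149]
 [124 120 122 123 143 207 204 203 197  76  32  26  37  87 197 207 211 208 136 118 121 122 123 124 190]
 [125 122 164 125 194 207 205 174  46  34  29  23  28  37  55 199 207 255 188 120 120 123 121 123 197]
 [123 123 128 146 205 207 203  53  34  29  28  34  29  35  33  79 207 
[... 2000 characters left out ...]
121 120 120 121 120 122 122 121 122 121 120 121 122 121 121 122 120 121 122 121 119 124 120]
 [118 121 122 119 120 121 123 123 120 121 121 121 121 122 119 121 118 121 122 118 122 122 121 122 120]]
192 257.2676056338028
193 257.13157894736844
194 257.12546125461256
195 257.16
196 257.1459854014599
197 257.1459854014599
198 257.1709090909091
199 257.23692307692306
200 257.3313373253493
201 257.7445255474453
202 258.03333333333336
203 258.0
204 257.98148148148147
205 257.990234375
206 257.970703125
207 257.98265895953756
208 258.0053715308863
209 258.0578034682081
210 258.0475471698113
211 257.65983379501387
212 257.51675318546484
213 257.5170036764706
214 257.5316513761468
215 257.615313225058
```

Request:
drive_tool:
  deltas:
    - [[0.3, -0.3, 3], [0, 0, -3]]
    - [[0, 0, 4], [0, 0, 0]]
    - [[0, 0, 3], [0, 0, 0]]
    - [[0, 0, 2], [0, 0, 0]]
    - [[0, 0, 0.6], [0, 0, 0]]
    - [[0, 0, 0], [0, 0, 0]]
    - [[0, 0, 0], [0, 0, 0]]

```text
clock: 28.4
position: [507.7, -318.3, 73.2]
ee_rot: [1.0, 0.02, 0.0, -0.009]
contact_force: [0.1, 0.2, 0.9]
gripper_width: 85.5
grasp_force: 0.0
```

Request:
drive_tool:
  deltas:
    - [[0, 0, 0], [0, 0, 0]]
    - [[0, 0, 0], [0, 0, 0]]
    - [[0, 0, 0], [0, 0, 0]]
    - [[0, 0, 0], [0, 0, 0]]
    - [[0, 0, 0], [0, 0, 0]]
    - [[0, 0, 0], [0, 0, 0]]
    - [[0, 0, 0], [0, 0, 0]]
    - [[0, 0, 0], [0, 0, 0]]
    - [[0, 0, 0], [0, 0, 0]]
  claw: 0.8

```text
clock: 29.3
position: [507.3, -321.4, 72.8]
ee_rot: [1.0, 0.019, 0.0, -0.007]
contact_force: [-0.5, -10.3, -0.7]
gripper_width: 13.0
grasp_force: 60.0
```

```bash
python3 -c "
from h import *
from bench import arm
s=arm.read_state();m=R.from_quat(s['ee_rot']).as_matrix();print(s['position'],s['contact_force'],s['wrist_torque'],'yaw',np.degrees(np.arctan2(m[1,0],m[0,0])))"
```

```text
[ 507.28491405 -321.37622869   72.8305823 ] [ -0.45474275 -10.25279383  -0.72762256] [-2.77041553  0.14482738  0.05125039] yaw 2.2099761326845186
```

Request:
drive_tool:
  deltas:
    - [[0, 0.3, 0], [0, 0, 0]]
    - [[0, 0, 0], [0, 0, 8]]
    - [[0, 0, 0], [0, 0, 8]]
    - [[0, 0, 0], [0, 0, 8]]
    - [[0, 0, 0], [0, 0, 8]]
    - [[0, 0, 0], [0, 0, 8]]
    - [[0, 0, 0], [0, 0, 8]]
    - [[0, 0, 0], [0, 0, 8]]
    - [[0, 0, 0], [0, 0, 8]]
    - [[0, 0, 0], [0, 0, 7.2]]
    - [[0, 0, 0], [0, 0, 0]]
    - [[0, 0, 0], [0, 0, 0]]

```text
clock: 30.5
position: [507.0, -322.8, 72.8]
ee_rot: [0.824, -0.566, -0.005, -0.007]
contact_force: [-2.4, -4.9, 2.3]
gripper_width: 12.8
grasp_force: 60.3
```

```bash
python3 -c "
from h import *
from bench import arm
s=arm.read_state();m=R.from_quat(s['ee_rot']).as_matrix();print(s['position'],s['contact_force'],s['wrist_torque'],s['gripper_width'],'yaw',np.degrees(np.arctan2(m[1,0],m[0,0])),s['joints'].round(2))
a=p2w(325+(597-472)/4.5-.4,95+392/4.5-.4,50)[:2];b=p2w(325+(586-472)/4.5-.4,95+397/4.5-.4,50)[:2]
ax=np.array([506.5,-322]);print(a,b,[ (np.linalg.norm(q-ax).round(1),np.degrees(np.arctan2(*(q-ax)[::-1])).round(1)) for q in(a,b)],'long mark expected dir',185.5-74.5)"
```

```text
[ 506.95278368 -322.83482412   72.76095183] [-2.43594076 -4.94972175  2.2935001 ] [-1.6768478   0.22083365 -0.01105606] 12.755811692249656 yaw -68.92204024595524 [-0.31  0.5  -0.23 -0.02 -0.84  0.69]
[ 489.06933151 -279.76702795] [ 485.64755509 -272.41620808] [(np.float64(45.7), np.float64(112.4)), (np.float64(53.8), np.float64(112.8))] long mark expected dir 111.0
```

The mark bears about 112° and the pointer 111°, well within the 6.9° tolerance. Releasing and checking.

Request:
drive_tool:
  deltas:
    - [[0, 0, 0], [0, 0, 0]]
    - [[0, 0, 0], [0, 0, 0]]
    - [[0, 0, 0], [0, 0, 0]]
    - [[0, 0, 0], [0, 0, 0]]
    - [[0, 0, -1.5], [0, 0, 0]]
    - [[0, 0, -3], [0, 0, 0]]
    - [[0, 0, -4], [0, 0, 0]]
    - [[0, 0, -4], [0, 0, 0]]
    - [[0, 0, 0], [0, 0, 0]]
    - [[0, 0, 0], [0, 0, 0]]
  claw: 8.54

```text
clock: 31.5
position: [507.5, -323.6, 198.0]
ee_rot: [0.824, -0.566, -0.005, -0.008]
contact_force: [-1.0, -0.7, -0.7]
gripper_width: 85.4
grasp_force: 0.0
```

```bash
python3 - <<'E'
from h import *
s,w=wrist();np.save('pics/we.npy',w);print(s['position'].round(1))
g=cv2.cvtColor(w,cv2.COLOR_RGB2GRAY)
print('axis',w2p([506.5,-322,94],'wrist').round(1))
u=w2p([506.5,-322,94],'wrist').round().astype(int)
# white line inside dark bar: small bright comps surrounded by dark
x0,y0=u-50;sub=g[y0:y0+100,x0:x0+100]
bh=cv2.morphologyEx(sub,cv2.MORPH_TOPHAT,np.ones((7,7)));
n,l,st,ce=cv2.connectedComponentsWithStats((bh>50).astype(np.uint8))
for i in range(1,n):
    if st[i][4]>8:
        q=(np.argwhere(l==i)[:,::-1]+[x0,y0]).astype(np.float32);vx,vy,cx,cy=cv2.fitLine(q,2,0,.01,.01).ravel()
        for z in(94,50):
            a=p2w(cx-8*vx,cy-8*vy,z,'wrist');b=p2w(cx+8*vx,cy+8*vy,z,'wrist');c=p2w(cx,cy,z,'wrist')[:2]-[506.5,-322]
            print(st[i].tolist(),z,'dir',np.degrees(np.arctan2(*(a-b)[1::-1])).round(1),'r',np.linalg.norm(c).round(1),'bearing',np.degrees(np.arctan2(c[1],c[0])).round(1))
E
```

```text
[ 507.5 -323.6  198. ]
axis [260.6 190.7]
[97, 1, 3, 11, 20] 94 dir 108.1 r 59.4 bearing -116.7
[97, 1, 3, 11, 20] 50 dir 108.1 r 62.7 bearing -125.2
[90, 38, 4, 9, 26] 94 dir 104.7 r 39.7 bearing -146.9
[90, 38, 4, 9, 26] 50 dir 104.7 r 46.0 bearing -162.1
[47, 54, 4, 35, 111] 94 dir -68.2 r 22.2 bearing 107.6
[47, 54, 4, 35, 111] 50 dir -68.2 r 38.5 bearing 109.0
[56, 65, 2, 9, 14] 94 dir -66.0 r 20.1 bearing 130.9
[56, 65, 2, 9, 14] 50 dir -66.0 r 35.6 bearing 124.4
[16, 88, 7, 3, 13] 94 dir 14.2 r 50.1 bearing 74.4
[16, 88, 7, 3, 13] 50 dir 14.2 r 69.2 bearing 80.6
```

Request:
drive_tool:
  deltas:
    - [[0, 0, -4], [0, 0, 0]]
    - [[0, 0, -4], [0, 0, 0]]
    - [[0, 0, -4], [0, 0, 0]]
    - [[-4.5, 0, 0], [0, 0, 0]]
    - [[-4.5, 0, 0], [0, 0, 0]]
    - [[-4.5, 0, 0], [0, 0, 0]]
    - [[-4.5, 0, 0], [0, 0, 0]]
    - [[-4.5, 0, 0], [0, 0, 0]]
    - [[-4.5, 0, 0], [0, 0, 0]]
    - [[-4.5, 0, 0], [0, 0, 0]]
    - [[-4.5, 0, 0], [0, 0, 0]]
    - [[0, 0, 0], [0, 0, 0]]

```text
clock: 32.75
position: [376.5, 13.6, 322.6]
ee_rot: [0.826, -0.563, -0.007, -0.007]
contact_force: [0.3, -0.2, 0.6]
gripper_width: 85.5
grasp_force: 0.0
```

```bash
python3 - <<'E'
from h import *
from bench import get_image,arm
d=get_image('top')['img'];sc=get_image('scene')['img'];print(arm.read_state()['position'])
a=np.load('pics/top0.npy')
D=np.abs(d.astype(int)-a).mean(2)
def comp(x0,x1,y0,y1,im,nm,z):
    k=(im[y0:y1,x0:x1]>25).astype(np.uint8);n,l,st,ce=cv2.connectedComponentsWithStats(k)
    print(nm,[(int(q[4]),(c+[x0,y0]).round(1).tolist(),p2w(*(c+[x0,y0]),z)[:2].round().tolist()) for q,c in zip(st[1:],ce[1:]) if q[4]>12])
comp(342,387,105,150,D,'bowl',72);comp(258,298,114,196,D,'bin',22)
for nm,x,y in(('jar',235,217),('tape',185,229),('flange',200,117),('driver',330,232)):
    t=a[y-28:y+28,x-34:x+34];r=cv2.matchTemplate(d[y-38:y+38,x-44:x+44],t,cv2.TM_CCOEFF_NORMED);print(nm,r.max().round(2),np.unravel_index(r.argmax(),r.shape))
sc0=np.load('pics/scene0.npy');S=np.abs(sc.astype(int)-sc0).mean(2)
k=(S[265:320,222:282]>25).astype(np.uint8);n,l,st,ce=cv2.connectedComponentsWithStats(k);print('scene bowl',[(q.tolist(),(c+[222,265]).round()) for q,c in zip(st[1:],ce[1:]) if q[4]>8])
E
```

```text
[377.7669468   10.90906336 322.57278579]
bowl [(159, [360.6, 128.6], [646.0, -304.0])]
bin [(1011, [269.8, 173.4], [518.0, -36.0])]
jar 0.22 (np.int64(10), np.int64(10))
tape 0.09 (np.int64(20), np.int64(12))
flange 1.0 (np.int64(10), np.int64(10))
driver 1.0 (np.int64(10), np.int64(10))
scene bowl [([29, 0, 31, 18, 289], array([270., 271.])), ([17, 22, 23, 23, 192], array([249., 299.]))]
```

The bowl-floor change of 159 px at (361,129) matches four or five balls at about 38 px each. The flange and driver have not moved, the pointer is on the mark and the arm touches nothing. Handing in.

```bash
python3 -c "
from bench import arm
print(arm.job_done())"
```

```text
the job is handed in; nothing more can be done
None
```

The job is handed in but no verdict came back: by my measurements four or five balls are in the feeder bowl, the scoop lies released on the bench between bin and feeder, and the dial pointer stands on the long mark, but I couldn't check the jar or tape (the arm hid them).

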